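# Return the microscope objectives to their colour-coded holders

## Robot

A 6-joint arm with a two-finger parallel gripper is mounted at the origin on the work surface. World frame = base frame: x ahead of the robot, y to its left, z up, the work surface at z = 0. Lengths are in m, angles in degrees, forces in N, time in s.
With the tool pointing down it reaches from about 0.3 to 0.75 m from the base axis. Payload 8.5 kg.
Tool frame: the origin (TCP) lies between the finger pads; the fingertips stand bot.tip_reach ahead of it and the grasp point (between the pads) lies 3 mm ahead of it (bot.tip_reach is the distance from the TCP to the fingertips, in m); z points along the fingers, y is the line along which they close (so a half turn about z gives the same grasp; the last joint's range is limited). The gripper opens to 88 mm and grips with 3 to 60 N. Pads are 18 mm wide; open, the fingers measure 123 mm over their backs; the gripper's body (75 mm by 187 mm) begins 45 mm behind the grasp point.
Start: joints at [52.867, 21.807, 74.336, -0, 83.858, -12.336], TCP at [0.231, 0.499, 0.261] pointing down, gripper open.
Joint ranges: [-178.18, 178.18], [-50.72, 133.34], [12.68, 142.11], [-81.47, 261.47], [9.98, 163.14], [-165.26, 165.26]. Speed limits (degrees/s): [136.94, 136.94, 180, 180, 180, 180].

## Interface

Orientations are given as a 3x3 rotation matrix whose columns are the frame's x, y, z axes.
In Python, from workcell import bot gives the robot as it stands.
- The arm moves only by the shell command python3 -m pendant 'ROWS' [FORCE]. ROWS is JSON, a list of rows, each a list of 5 numbers: the shift along the tool's x, y, z as a fraction of full scale, then the turn about the tool's z as a fraction of full scale, then the closure, from 0 (fully open) to 1 (shut). A call has 1 to 8 rows; each row shifts and turns the commanded pose from where the row before left it, along the tool's axes as they then stand; what a row does not reach is not made up. Full scale, the value 1, is 0.06 m for a shift and 90 degrees for a turn. A row lasts 1/8 s, in which the tool goes at most 62.5 mm and 10.7 degrees, less where a joint would pass 70% of its speed; a pose out of reach is approached as far as the arm can. A call with a number of a shift or a turn outside -1 to 1 is refused whole. A call with a gripper value outside its range is refused whole. The fingers move at their own pace and stop on an object; FORCE is the grip in N (left out, the last holds). Time passes only in rows, so rows that do not move let the fingers close. It gives the time, the measured TCP pose, the force, the opening and the grip force at its end, in the units of the state.
- bot.state(): the state, without advancing time (a new reading comes with each control period).
- bot.camera(name): name is "scene" or "top" or "wrist"; returns the picture (384x512x3 uint8, red, green, blue); there is no depth.
- bot.camera_params(name): a dict with "vertical_fov" (degrees; the focal length in pixels is half the picture's height over the tangent of half this angle, whatever the lens; pixels are square), "cx", "cy" (the principal point, pixels), "eye" and "rotation" of the camera in the world. Camera axes: x right, y up, looking along -z (the intrinsics and any distortion apply to the point x, -y, -z); pixel columns grow to the right and rows downward; lengths in m; the calibration is good to about 2 mm. A picture is of the moment at which its call begins: read the wrist's pose just before it. camera_params takes no time and is no camera call; for the wrist camera it gives the pose at the moment of the call.
- bot.hand_in(): hands the job in; it is judged then, once.
The state is a dict: "time_s": time; "joint_positions": joint angles; "qvel": joint speeds; "tau": joint torques, N m; "tool_pos": TCP position; "tool_rot": TCP orientation; "force": force on the tool from outside, world axes, zero at the start; "torque": the same for the moment, N m; "finger_gap": finger opening in m; "grip_force": force on a finger pad.
Only numpy, scipy, OpenCV 4.12 (cv2) and the standard library are available. Lean on these libraries where they do the work, as an engineer would, in place of code of your own. Each camera call takes 0.05 s, during which the arm holds its last target. There are 200 camera calls.

## Task

Put the four cleaned microscope objectives away: stand each one upright in the holder whose rim matches its colour band. One of them has been left in the wrong holder and must be moved to its own before that holder's owner can go in. They are delicate, so set them down rather than dropping them, never tip one over, and leave the oil bottle and the slide box where they are.

Things in the scene. Friction and masses are not known exactly. Their poses are not given: they have to be found in the camera images.
- red_objective (a point): Loose microscope objective, red band: upright lens barrel 50 mm tall on a 36 mm flange (5 mm high). Straight 34 mm diameter barrel from 5 to 34 mm above its foot (top 8 mm and shoulder red), then a steel nose tapering to 11 mm. 120-190 g. Point: its centre, 25 mm above its foot; z is its axis, up. Starts on the fixed dark mat (4 mm thick, 140 x 440 mm).
- yellow_objective (a point): Loose microscope objective, yellow band: upright lens barrel 53 mm tall on a 36 mm flange (5 mm high). Straight 34 mm diameter barrel from 5 to 36 mm above its foot (top 8 mm and shoulder yellow), then a steel nose tapering to 11 mm. 120-190 g. Point: its centre, 26.5 mm above its foot; z is its axis, up. Starts on the red holder's floor or the fixed dark mat (4 mm thick, 140 x 440 mm).
- green_objective (a point): Loose microscope objective, green band: upright lens barrel 56 mm tall on a 36 mm flange (5 mm high). Straight 34 mm diameter barrel from 5 to 38 mm above its foot (top 8 mm and shoulder green), then a steel nose tapering to 11 mm. 120-190 g. Point: its centre, 28 mm above its foot; z is its axis, up. Starts on the red holder's floor or the fixed dark mat (4 mm thick, 140 x 440 mm).
- blue_objective (a point): Loose microscope objective, blue band: upright lens barrel 60 mm tall on a 36 mm flange (5 mm high). Straight 34 mm diameter barrel from 5 to 41 mm above its foot (top 8 mm and shoulder blue), then a steel nose tapering to 11 mm. 120-190 g. Point: its centre, 30 mm above its foot; z is its axis, up. Starts on the red holder's floor or the fixed dark mat (4 mm thick, 140 x 440 mm).
- red_seat (a point): The red holder: a fixed low black round dish (78 mm diameter) with a red raised rim. The flat floor, 58 mm across, is 4 mm above the bench; the rim is 8 mm wide and stands 3.5 mm above the floor (7.5 mm above the bench). The point is the centre of the floor, where an objective's foot rests. At the start one of the other three objectives stands in it.
- yellow_seat (a point): The yellow holder: a fixed low black round dish (78 mm diameter) with a yellow raised rim. The flat floor, 58 mm across, is 4 mm above the bench; the rim is 8 mm wide and stands 3.5 mm above the floor (7.5 mm above the bench). The point is the centre of the floor, where an objective's foot rests. Empty at the start.
- green_seat (a point): The green holder: a fixed low black round dish (78 mm diameter) with a green raised rim. The flat floor, 58 mm across, is 4 mm above the bench; the rim is 8 mm wide and stands 3.5 mm above the floor (7.5 mm above the bench). The point is the centre of the floor, where an objective's foot rests. Empty at the start.
- blue_seat (a point): The blue holder: a fixed low black round dish (78 mm diameter) with a blue raised rim. The flat floor, 58 mm across, is 4 mm above the bench; the rim is 8 mm wide and stands 3.5 mm above the floor (7.5 mm above the bench). The point is the centre of the floor, where an objective's foot rests. Empty at the start.
- oil_bottle (a point): Bystander: small amber immersion-oil bottle with a black cap, loose, 30 mm diameter, 55 mm tall, on the bench. The point is its centre, 27.5 mm up.
- slide_box (a point): Bystander: flat slide box, grey with a white lid, loose, 100 mm (its x) by 85 mm (its y) by about 32 mm tall, on the bench. The point is its centre, 16 mm up.
There are look-alikes about, which are no part of the job. What is shaped like the part that bears blue_seat but white is not meant.

How it is judged:
By the outcome, as a careful person would: the job done as asked, in the order asked, and still so for the second after the job is handed in, with the robot touching nothing.
It also fails if it takes over 93 s, if anything falls off the work surface, if the arm or the gripper's body presses on something with over 40 N, if the wrist force passes 120 N, or if a joint passes its speed limit or range.

## Working session

There is one attempt and no reset: what is moved stays moved. The work goes in short steps, Python scripts to look and compute and a shell command to move; the robot and the scene stay as the last step left them, time stands still between calls to the robot, and variables do not carry over. Pictures are saved under pics/ and viewed, at most 14 in all, crops included, and the job is handed in when it is done.

```bash
ls; mkdir -p pics; python3 - <<'E'
from workcell import bot
import cv2,numpy as np
s=bot.state()
print(s['time_s'],s['tool_pos'],np.round(s['tool_rot'],3).tolist(),s['finger_gap'],bot.tip_reach)
for n in("scene","top"):
    p=bot.camera_params(n);print(n,p)
    cv2.imwrite(f'pics/{n}0.png',bot.camera(n)[:,:,::-1])
print(bot.camera_params("wrist"))
E
```

```text
pics
0.0 [0.23051547 0.49908496 0.26013703] [[-0.908, 0.419, -0.001], [0.419, 0.908, -0.001], [0.0, -0.001, -1.0]] 0.08798757890929725 0.022
scene {'vertical_fov': 57.90999202674104, 'cx': 251.6320310781961, 'cy': 195.23467522784838, 'eye': array([1.30196691, 0.23728926, 0.55119965]), 'rotation': array([[-0.30890217, -0.55183263,  0.77463553],
       [ 0.95108367, -0.18298768,  0.24890833],
       [ 0.00439302,  0.81363152,  0.5813643 ]])}
top {'vertical_fov': 49.047439929700616, 'cx': 252.8372484398261, 'cy': 190.27309541220427, 'eye': array([0.53228817, 0.00658885, 1.18108872]), 'rotation': array([[-0.00555862,  0.99735461, -0.07247679],
       [-0.9998439 , -0.00432765,  0.01713023],
       [ 0.01677126,  0.07256069,  0.99722298]])}
{'vertical_fov': 59.61636591322222, 'cx': 254.65043806289677, 'cy': 185.961046831787, 'eye': array([0.16643512, 0.52827667, 0.38549229]), 'rotation': array([[ 0.41839485, -0.87338748, -0.24927906],
       [ 0.90826223,  0.40161979,  0.11730846],
       [-0.00234033, -0.27549201,  0.96130051]])}
```

View pics/top0.png

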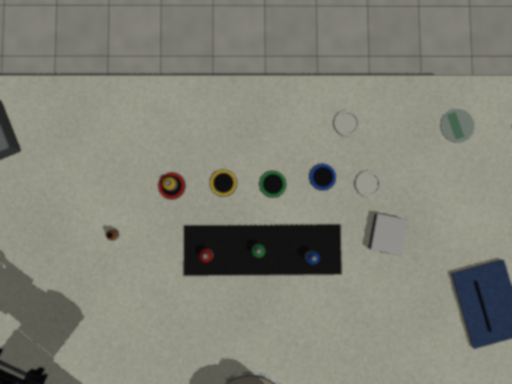

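View pics/scene0.png

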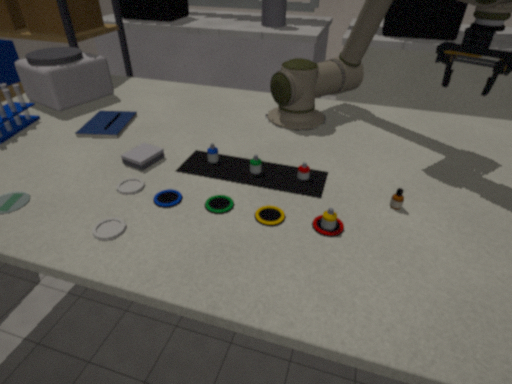

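Top view: the yellow objective stands in the red holder (172,186). Empty holders: yellow (223,182), green (272,184), blue (322,177). Objectives on the mat: red (206,256), green (259,251), blue (313,258). Oil bottle is at (112,233), slide box at (387,232).

Possible mix-ups: the white dishes (346,123) and (367,183) against the blue holder (322,177), the green disc (457,125) against the green holder, and the oil bottle (112,233) against the red objective. I choose the coloured-rim dishes in the row and the objectives on the mat and in the red dish.

```bash
cat > h.py <<'E'
from workcell import bot
import cv2,numpy as np
HUE={'red':[(0,8),(172,180)],'yellow':[(20,34)],'green':[(50,85)],'blue':[(100,125)]}
def shot(n):
    p=bot.camera_params(n); return bot.camera(n),p
def mask(im,c,s=110,v=45):
    h=cv2.cvtColor(im,cv2.COLOR_RGB2HSV); m=np.zeros(im.shape[:2],np.uint8)
    for a,b in HUE[c]: m|=cv2.inRange(h,(a,s,v),(b,255,255))
    return m
def ray(p,u,v):
    f=192/np.tan(np.radians(p['vertical_fov']/2))
    return p['rotation']@np.array([(u-p['cx'])/f,-(v-p['cy'])/f,-1])
def onz(p,u,v,z):
    d=ray(p,u,v); e=np.array(p['eye']); return e+d*(z-e[2])/d[2]
def pix(p,X):
    f=192/np.tan(np.radians(p['vertical_fov']/2)); c=p['rotation'].T@(np.array(X)-p['eye'])
    return p['cx']-f*c[0]/c[2], p['cy']+f*c[1]/c[2]
def blobs(m,amin=8):
    n,l,st,ce=cv2.connectedComponentsWithStats(m)
    return [(int(st[i,4]),np.round(ce[i],1).tolist(),st[i,:4].tolist()) for i in range(1,n) if st[i,4]>=amin]
E
python3 - <<'E'
from h import *
im,p=shot('top')
for c in HUE:
    for a,ce,bb in blobs(mask(im,c)):
        if 140<ce[0]<350 and 150<ce[1]<280: print(c,a,ce,bb,'z7.5',onz(p,*ce,.0075).round(3)[:2],'z40',onz(p,*ce,.045).round(3)[:2])
print('oil',onz(p,112,233,.05).round(3),'box',onz(p,387,232,.03).round(3))
cv2.imwrite('pics/crop.png',cv2.resize(im[150:285,90:415,::-1],None,fx=2.4,fy=2.4,interpolation=cv2.INTER_CUBIC))
E
```

```text
red 256 [171.8, 186.0] [158, 173, 27, 26] z7.5 [0.631 0.212] z40 [0.627 0.206]
red 137 [205.8, 255.5] [199, 249, 14, 14] z7.5 [0.438 0.117] z40 [0.441 0.114]
yellow 299 [222.6, 182.6] [210, 170, 27, 26] z7.5 [0.639 0.071] z40 [0.636 0.069]
yellow 128 [169.2, 183.4] [163, 177, 13, 14] z7.5 [0.638 0.22 ] z40 [0.634 0.213]
green 208 [271.9, 183.6] [260, 172, 25, 24] z7.5 [ 0.636 -0.067] z40 [ 0.633 -0.065]
green 116 [258.5, 250.6] [252, 244, 14, 14] z7.5 [ 0.45  -0.028] z40 [ 0.453 -0.027]
blue 252 [321.7, 176.5] [310, 164, 25, 26] z7.5 [ 0.656 -0.207] z40 [ 0.652 -0.201]
blue 135 [312.7, 257.5] [306, 251, 15, 14] z7.5 [ 0.43  -0.178] z40 [ 0.433 -0.173]
oil [0.502 0.363 0.05 ] box [ 0.5  -0.38  0.03]
```

View pics/crop.png

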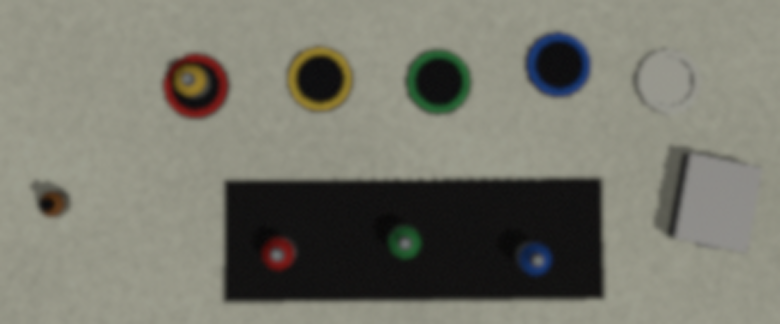

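Crop: the four coloured rims and the objectives are confirmed, with a yellow nose inside the red rim. The white dish is not the blue one. Now I align the tool with the world axes and fly over the red holder.

```bash
python3 -m pendant '[[0,0,0,-0.092,0],[0,0,0,-0.092,0],[0,0,0,-0.092,0],[-0.5,-0.35,0,0,0]]'; python3 -m pendant '[[-0.8,-0.57,0,0,0],[-0.8,-0.57,0,0,0],[-0.8,-0.57,0,0,0],[-0.8,-0.57,0,0,0],[-0.8,-0.57,0,0,0],[-0.8,-0.57,0,0,0],[-0.8,-0.57,0,0,0],[0,0,0,0,0]]'
cat > w.py <<'E'
# wrist look: rim centres and objective band blobs on planes
import sys; from h import *
s=bot.state(); im,p=shot('wrist'); cv2.imwrite('pics/'+sys.argv[1],im[:,:,::-1])
print(round(s['time_s'],2),s['tool_pos'].round(4),'x',s['tool_rot'][:,0].round(4),'z',s['tool_rot'][:,2].round(3))
for c in HUE:
    for a,ce,bb in blobs(mask(im,c),150):
        m=mask(im,c); print(c,a,ce,bb,'z7.5',onz(p,*ce,.0075).round(4)[:2],'z42',onz(p,*ce,.042).round(4)[:2])
E
python3 w.py w1.png
```

```text
time_s: 0.65
tool_pos: [0.2598, 0.4787, 0.2605]
tool_rot: [[-1.0, -0.005, -0.001], [-0.005, 1.0, -0.0], [0.001, -0.0, -1.0]]
force: [0.6, -0.3, 0.4]
finger_gap: 0.0882
grip_force: 0.0
time_s: 1.65
tool_pos: [0.5993, 0.2363, 0.2592]
tool_rot: [[-1.0, 0.004, -0.001], [0.004, 1.0, -0.001], [0.001, -0.001, -1.0]]
force: [0.2, 0.1, -0.5]
finger_gap: 0.0885
grip_force: 0.0
1.65 [0.5993 0.2363 0.2592] x [-1.      0.0037  0.0013] z [-0.001 -0.001 -1.   ]
red 315 [126.6, 4.5] [109, 0, 35, 12] z7.5 [0.4446 0.1057] z42 [0.4523 0.1176]
red 1256 [237.7, 177.3] [206, 150, 64, 62] z7.5 [0.6257 0.2153] z42 [0.6168 0.2172]
yellow 1455 [115.0, 186.5] [83, 157, 64, 61] z7.5 [0.6365 0.0714] z42 [0.6266 0.0865]
yellow 618 [236.8, 191.0] [220, 177, 34, 31] z7.5 [0.6423 0.214 ] z42 [0.6319 0.216 ]
yellow 669 [25.1, 309.1] [11, 272, 35, 68] z7.5 [ 0.8031 -0.0658] z42 [ 0.778  -0.0382]
yellow 648 [484.4, 309.9] [461, 274, 38, 65] z7.5 [0.8051 0.5346] z42 [0.7798 0.5073]
yellow 226 [497.4, 361.2] [475, 353, 37, 15] z7.5 [0.887  0.5676] z42 [0.8542 0.5372]
yellow 203 [444.5, 364.0] [418, 361, 53, 7] z7.5 [0.8917 0.4958] z42 [0.8585 0.472 ]
green 603 [15.1, 187.5] [0, 156, 28, 59] z7.5 [ 0.6375 -0.0459] z42 [ 0.6275 -0.0202]
```

View pics/w1.png

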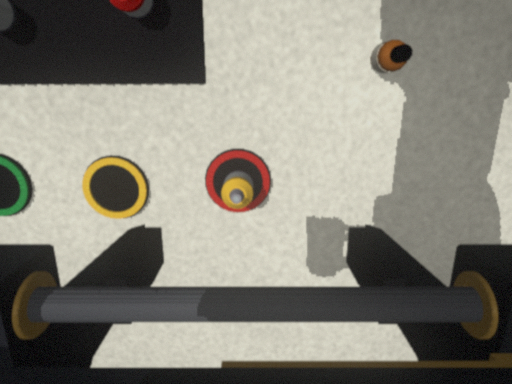

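Wrist view: the yellow objective's steel tip is at (237,196), with the red rim around it centred on (238,181). The yellow rim is at (115,187) and the bottle at (393,55), well clear.

```bash
python3 - <<'E'
from h import *
im=cv2.imread('pics/w1.png')[:,:,::-1].copy(); p=bot.camera_params('wrist')
print('tip',onz(p,237,196,.057).round(4),'rim',onz(p,238,181,.0075).round(4),'yrim',onz(p,115.5,187.5,.0075).round(4))
h=cv2.cvtColor(im,cv2.COLOR_RGB2HSV)[180:215,218:256]
m=(h[...,1]<70)&(h[...,2]>60); ys,xs=np.nonzero(m); print('steel px',len(xs)); 
g=cv2.resize(im[140:225,190:285,::-1],None,fx=6,fy=6,interpolation=cv2.INTER_CUBIC); cv2.imwrite('pics/w1c.png',g)
print(bot.state()['tool_pos'])
E
```

```text
tip [0.6312 0.2188 0.057 ] rim [0.6286 0.2174 0.0075] yrim [0.6365 0.0736 0.0075]
steel px 363
[0.59773066 0.23791347 0.25965803]
```

View pics/w1c.png

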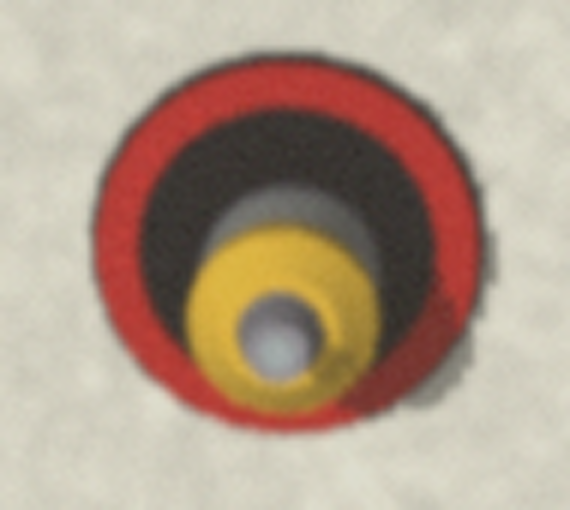

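```bash
python3 -m pendant '[[-0.6,-0.35,0,0,0],[0,0,0.8,0,0],[0,0,0.8,0,0],[0,0,0.8,0,0],[0,0,0.7,0,0],[0,0,0.4,0,0],[0,0,0.28,0,0],[0,0,0,0,0]]' 15; python3 -m pendant '[[0,0,0,0,0.5],[0,0,0,0,0.5]]'
```

```text
time_s: 2.7
tool_pos: [0.6321, 0.2188, 0.0334]
tool_rot: [[-1.0, -0.002, -0.002], [-0.002, 1.0, -0.0], [0.002, -0.0, -1.0]]
force: [0.2, -0.2, -0.5]
finger_gap: 0.0881
grip_force: 0.0
time_s: 2.95
tool_pos: [0.6333, 0.2183, 0.0351]
tool_rot: [[-1.0, -0.001, 0.002], [-0.001, 1.0, 0.0], [-0.002, 0.0, -1.0]]
force: [0.4, -0.1, 0.3]
finger_gap: 0.0704
grip_force: 0.0
```

```bash
python3 -m pendant '[[0,0,0,0,0.58],[0,0,0,0,0.58],[0,0,0,0,0.7],[0,0,0,0,0.7],[0,0,0,0,0.7],[0,0,0,0,0.7]]' 15
```

```text
time_s: 3.7
tool_pos: [0.6329, 0.2181, 0.034]
tool_rot: [[-1.0, -0.001, -0.0], [-0.001, 1.0, -0.0], [0.0, -0.0, -1.0]]
force: [-0.4, -1.1, -0.3]
finger_gap: 0.0336
grip_force: 15.0
```

```bash
python3 -m pendant '[[0,0,-0.2,0,0.7],[0,0,-0.4,0,0.7],[0,0,-0.4,0,0.7],[0,-0.4,0,0,0.7],[-0.07,-0.8,0,0,0.7],[0,-0.8,0,0,0.7],[0,-0.43,0,0,0.7],[0,0,0,0,0.7]]'; python3 w.py w2.png
```

```text
time_s: 4.7
tool_pos: [0.6368, 0.0694, 0.0931]
tool_rot: [[-1.0, 0.003, -0.002], [0.003, 1.0, -0.0], [0.002, -0.0, -1.0]]
force: [1.5, 0.4, -1.7]
finger_gap: 0.0336
grip_force: 15.0
4.7 [0.6368 0.0694 0.0931] x [-1.      0.0028  0.0016] z [-0.002 -0.    -1.   ]
red 3409 [461.4, 189.9] [420, 135, 92, 110] z7.5 [0.6291 0.2043] z42 [0.6189 0.1821]
yellow 3036 [257.5, 182.6] [202, 148, 113, 86] z7.5 [0.624  0.0704] z42 [0.6145 0.0702]
yellow 3345 [254.7, 261.2] [211, 234, 88, 54] z7.5 [0.681  0.0685] z42 [0.6622 0.0686]
yellow 158 [149.8, 288.6] [141, 275, 22, 32] z7.5 [ 0.7027 -0.0068] z42 [0.6804 0.0056]
yellow 211 [363.7, 320.0] [354, 297, 16, 43] z7.5 [0.7293 0.1489] z42 [0.7026 0.1358]
yellow 202 [146.7, 323.2] [140, 305, 19, 33] z7.5 [ 0.7319 -0.0117] z42 [0.7048 0.0015]
yellow 1130 [414.9, 360.6] [331, 353, 160, 15] z7.5 [0.7659 0.1914] z42 [0.7333 0.1714]
yellow 353 [133.1, 364.0] [85, 361, 94, 7] z7.5 [ 0.769  -0.0255] z42 [ 0.7358 -0.0101]
green 3659 [51.2, 195.4] [0, 143, 105, 108] z7.5 [ 0.6326 -0.0658] z42 [ 0.6217 -0.0438]
```

View pics/w2.png

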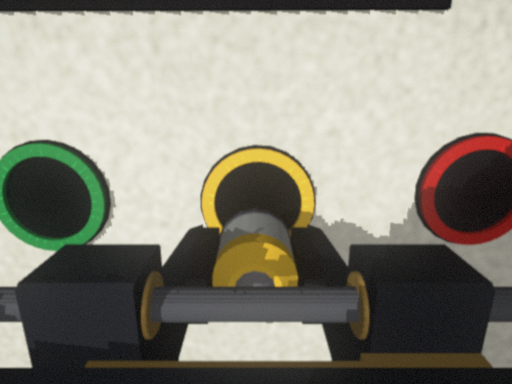

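The objective hangs upright over the yellow holder (rim centre about (258,201), world (.638,.071)), so I set it down.

```bash
python3 -m pendant '[[0,0,0.4,0,0.7],[0,0,0.3,0,0.7],[0,0,0.15,0,0.7],[0,0,0.08,0,0.7],[0,0,0.05,0,0.7],[0,0,0.02,0,0.7],[0,0,0,0,0.7],[0,0,0,0,0.7]]'
```

```text
time_s: 5.75
tool_pos: [0.6373, 0.0724, 0.0342]
tool_rot: [[-1.0, -0.001, 0.001], [-0.001, 1.0, -0.0], [-0.001, -0.0, -1.0]]
force: [-0.8, -0.2, -0.8]
finger_gap: 0.0335
grip_force: 15.0
```

```bash
python3 -m pendant '[[0,0,0.01,0,0.7],[0,0,0,0,0.7],[0,0,0,0,0.7]]'
```

```text
time_s: 6.12
tool_pos: [0.6374, 0.0724, 0.0339]
tool_rot: [[-1.0, -0.001, 0.001], [-0.001, 1.0, -0.0], [-0.001, -0.0, -1.0]]
force: [-1.8, 0.1, 5.5]
finger_gap: 0.0333
grip_force: 15.0
```

```bash
python3 -m pendant '[[0,0,0,0,0.5],[0,0,0,0,0.4],[0,0,0,0,0],[0,0,0,0,0],[0,0,0,0,0],[0,0,0,0,0]]';  python3 -m pendant '[[0,0,-0.3,0,0],[0,0,-0.8,0,0],[0,0,-0.8,0,0],[0,0,-0.8,0,0],[0.8,0.17,-0.3,0,0],[0.9,0.18,0,0,0],[0.9,0.18,0,0,0],[0.85,0.17,0,0,0]]'; python3 -m pendant '[[0,0,0,0,0],[0,0,0,0,0]]'; python3 w.py w3.png
```

```text
time_s: 6.88
tool_pos: [0.6372, 0.0724, 0.0333]
tool_rot: [[-1.0, -0.001, 0.0], [-0.001, 1.0, 0.0], [-0.0, 0.0, -1.0]]
force: [-0.7, 1.2, 0.3]
finger_gap: 0.0877
grip_force: 0.0
time_s: 7.88
tool_pos: [0.4282, 0.1145, 0.2145]
tool_rot: [[-1.0, -0.001, 0.002], [-0.001, 1.0, 0.0], [-0.002, 0.0, -1.0]]
force: [0.5, 0.3, 0.2]
finger_gap: 0.0876
grip_force: 0.0
time_s: 8.12
tool_pos: [0.4312, 0.1141, 0.2144]
tool_rot: [[-1.0, -0.001, 0.003], [-0.001, 1.0, -0.0], [-0.003, -0.0, -1.0]]
force: [-0.0, 0.1, 0.0]
finger_gap: 0.0879
grip_force: 0.0
8.12 [0.4312 0.1141 0.2144] x [-1.0e+00 -8.0e-04 -2.7e-03] z [ 0.003 -0.    -1.   ]
red 927 [257.6, 176.8] [239, 159, 38, 38] z7.5 [0.4464 0.1162] z42 [0.4374 0.1159]
red 750 [340.8, 340.1] [309, 321, 65, 34] z7.5 [0.6467 0.216 ] z42 [0.6169 0.2053]
yellow 781 [26.9, 306.7] [12, 272, 44, 68] z7.5 [ 0.6015 -0.149 ] z42 [ 0.5764 -0.1217]
yellow 765 [482.2, 307.1] [457, 272, 42, 68] z7.5 [0.6007 0.3753] z42 [0.5757 0.3481]
yellow 1207 [218.4, 344.6] [187, 322, 64, 46] z7.5 [0.6536 0.0702] z42 [0.6231 0.0747]
yellow 190 [501.4, 360.5] [488, 353, 24, 15] z7.5 [0.6759 0.4129] z42 [0.6431 0.3818]
green 839 [106.6, 188.7] [85, 173, 40, 37] z7.5 [ 0.4594 -0.0399] z42 [ 0.4491 -0.024 ]
green 407 [118.3, 343.4] [94, 324, 39, 33] z7.5 [ 0.6522 -0.0493] z42 [ 0.6218 -0.0324]
```

View pics/w3.png

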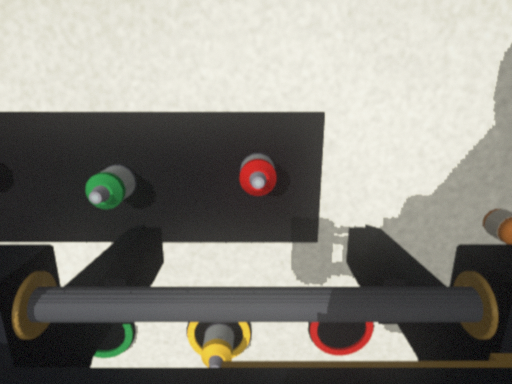

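The yellow objective stands upright in the yellow holder (217,345) and the red holder is empty (340,335). The red objective's band is at (258,178) with its tip at (257,181), which gives about (.4395,.116). I grasp it next.

```bash
python3 -m pendant '[[-0.14,0.03,0.5,0,0],[0,0,0.8,0,0],[0,0,0.8,0,0],[0,0,0.55,0,0],[0,0,0.25,0,0.2],[0,0,0.13,0,0.4],[0,0,0,0,0.5],[0,0,0,0,0.5]]' 15; python3 -m pendant '[[0,0,0,0,0.58],[0,0,0,0,0.58],[0,0,0,0,0.7],[0,0,0,0,0.7],[0,0,0,0,0.7],[0,0,0,0,0.7]]'
```

```text
time_s: 9.18
tool_pos: [0.4391, 0.116, 0.0321]
tool_rot: [[-1.0, -0.001, 0.001], [-0.001, 1.0, -0.0], [-0.001, -0.0, -1.0]]
force: [0.1, 0.0, -0.5]
finger_gap: 0.0499
grip_force: 0.0
time_s: 9.93
tool_pos: [0.4387, 0.1161, 0.0318]
tool_rot: [[-1.0, -0.001, 0.0], [-0.001, 1.0, 0.0], [-0.0, 0.0, -1.0]]
force: [0.2, 0.3, 5.9]
finger_gap: 0.0334
grip_force: 15.0
```

```bash
python3 -m pendant '[[0,0,-0.2,0,0.7],[0,0,-0.4,0,0.7],[0,0,-0.4,0,0.7],[-0.5,0.26,-0.2,0,0.7],[-0.8,0.42,0,0,0.7],[-0.8,0.42,0,0,0.7],[-0.7,0.37,0,0,0.7],[-0.38,0.2,0,0,0.7]]'; python3 -m pendant '[[0,0,0.2,0,0.7],[0,0,0,0,0.7],[0,0,0,0,0.7]]'; python3 w.py w4.png
```

```text
time_s: 10.92
tool_pos: [0.6305, 0.2173, 0.1036]
tool_rot: [[-1.0, -0.001, -0.0], [-0.001, 1.0, -0.0], [0.0, -0.0, -1.0]]
force: [-0.2, 0.6, -1.3]
finger_gap: 0.0334
grip_force: 15.0
time_s: 11.3
tool_pos: [0.6285, 0.2159, 0.0917]
tool_rot: [[-1.0, -0.0, -0.001], [-0.0, 1.0, -0.0], [0.001, -0.0, -1.0]]
force: [-0.1, 0.8, -1.2]
finger_gap: 0.0335
grip_force: 15.0
11.3 [0.6285 0.2159 0.0917] x [-1.e+00 -4.e-04  8.e-04] z [-0.001 -0.    -1.   ]
red 2919 [254.9, 183.1] [199, 149, 113, 85] z7.5 [0.6157 0.2152] z42 [0.6062 0.2152]
red 3482 [254.8, 258.6] [211, 230, 88, 57] z7.5 [0.67   0.2152] z42 [0.6516 0.2152]
yellow 2241 [57.0, 191.4] [0, 161, 96, 85] z7.5 [0.6216 0.0858] z42 [0.6111 0.1071]
yellow 2092 [21.3, 237.7] [0, 207, 53, 60] z7.5 [0.6546 0.0562] z42 [0.6387 0.0824]
yellow 181 [362.3, 296.6] [354, 277, 16, 39] z7.5 [0.7001 0.2924] z42 [0.6767 0.2797]
yellow 190 [146.9, 324.7] [140, 307, 17, 33] z7.5 [0.7242 0.1357] z42 [0.6968 0.1487]
yellow 1200 [415.3, 360.6] [330, 353, 161, 15] z7.5 [0.7561 0.3378] z42 [0.7234 0.3176]
yellow 394 [133.2, 363.8] [85, 360, 99, 8] z7.5 [0.7596 0.1221] z42 [0.7264 0.1374]
```

View pics/w4.png

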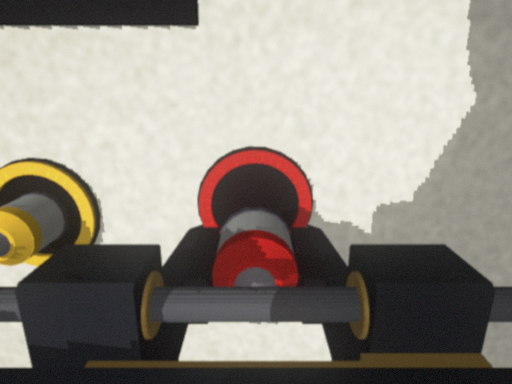

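The red objective is centred over the red rim (256,203), so I set it down.

```bash
python3 -m pendant '[[0,0,0.4,0,0.7],[0,0,0.3,0,0.7],[0,0,0.15,0,0.7],[0,0,0.08,0,0.7],[0,0,0.05,0,0.7],[0,0,0.02,0,0.7],[0,0,0,0,0.7],[0,0,0,0,0.7]]'
```

```text
time_s: 12.35
tool_pos: [0.6294, 0.2164, 0.0319]
tool_rot: [[-1.0, -0.001, 0.001], [-0.001, 1.0, 0.0], [-0.001, 0.0, -1.0]]
force: [0.4, -0.5, -0.2]
finger_gap: 0.0335
grip_force: 15.0
```

```bash
python3 -m pendant '[[0,0,0.01,0,0.7],[0,0,0,0,0.7],[0,0,0,0,0.7]]';python3 -m pendant '[[0,0,0,0,0.5],[0,0,0,0,0.4],[0,0,0,0,0],[0,0,0,0,0],[0,0,0,0,0],[0,0,0,0,0]]';  python3 -m pendant '[[0,0,-0.3,0,0],[0,0,-0.8,0,0],[0,0,-0.8,0,0],[0,0,-0.8,0,0],[0.3,-0.4,-0.3,0,0],[0.55,-0.72,0,0,0],[0.55,-0.72,0,0,0],[0.55,-0.72,0,0,0]]'; python3 -m pendant '[[0.55,-0.72,0,0,0],[0.58,-0.76,0,0,0],[0,0,0,0,0],[0,0,0,0,0]]'; python3 w.py w5.png
```

```text
time_s: 12.72
tool_pos: [0.6295, 0.2164, 0.0319]
tool_rot: [[-1.0, -0.001, 0.001], [-0.001, 1.0, 0.0], [-0.001, 0.0, -1.0]]
force: [-1.2, -0.6, 5.5]
finger_gap: 0.0333
grip_force: 15.0
time_s: 13.48
tool_pos: [0.6293, 0.2164, 0.0309]
tool_rot: [[-1.0, -0.001, -0.0], [-0.001, 1.0, 0.0], [0.0, 0.0, -1.0]]
force: [-0.5, -0.6, 0.2]
finger_gap: 0.0877
grip_force: 0.0
time_s: 14.48
tool_pos: [0.5112, 0.0615, 0.2123]
tool_rot: [[-1.0, -0.001, 0.002], [-0.001, 1.0, -0.0], [-0.002, -0.0, -1.0]]
force: [0.9, -0.3, 1.2]
finger_gap: 0.0883
grip_force: 0.0
time_s: 14.98
tool_pos: [0.4451, -0.026, 0.2119]
tool_rot: [[-1.0, -0.0, 0.002], [-0.0, 1.0, -0.0], [-0.002, -0.0, -1.0]]
force: [-0.0, -0.3, 0.6]
finger_gap: 0.0882
grip_force: 0.0
14.97 [ 0.4451 -0.026   0.2119] x [-1.0e+00 -3.0e-04 -1.9e-03] z [ 0.002 -0.    -1.   ]
yellow 684 [25.6, 310.5] [11, 271, 38, 69] z7.5 [ 0.6183 -0.2896] z42 [ 0.5928 -0.2621]
yellow 761 [481.7, 306.9] [456, 271, 43, 69] z7.5 [0.6123 0.2322] z42 [0.5874 0.2051]
yellow 1153 [340.4, 341.0] [306, 322, 65, 46] z7.5 [0.6595 0.0745] z42 [0.6296 0.0639]
yellow 505 [471.6, 362.3] [410, 353, 102, 15] z7.5 [0.6899 0.2347] z42 [0.6568 0.2074]
green 867 [255.4, 176.2] [236, 159, 39, 37] z7.5 [ 0.4589 -0.0263] z42 [ 0.45   -0.0263]
green 515 [219.7, 337.3] [188, 322, 63, 27] z7.5 [ 0.6546 -0.0679] z42 [ 0.6252 -0.0636]
blue 1019 [93.1, 155.4] [70, 137, 43, 40] z7.5 [ 0.4377 -0.1883] z42 [ 0.4311 -0.1714]
blue 557 [117.2, 346.1] [91, 323, 42, 40] z7.5 [ 0.6674 -0.19  ] z42 [ 0.6367 -0.1729]
```

View pics/w5.png

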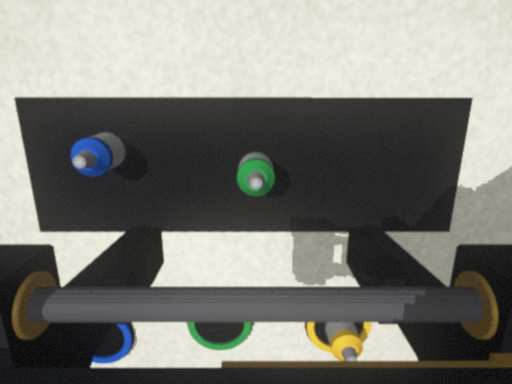

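The green objective is at (255,177), which gives about (.4515,-.026). The yellow one is still upright in its holder. I grasp the green and carry it to the green holder (220,322) at about (.635,-.068).

```bash
python3 -m pendant '[[-0.1,0,0.5,0,0],[0,0,0.8,0,0],[0,0,0.8,0,0],[0,0,0.52,0,0],[0,0,0.25,0,0.2],[0,0,0.1,0,0.4],[0,0,0,0,0.5],[0,0,0,0,0.5]]' 15; python3 -m pendant '[[0,0,0,0,0.58],[0,0,0,0,0.58],[0,0,0,0,0.7],[0,0,0,0,0.7],[0,0,0,0,0.7],[0,0,0,0,0.7]]'
```

```text
time_s: 16.02
tool_pos: [0.4511, -0.026, 0.0334]
tool_rot: [[-1.0, -0.001, 0.001], [-0.001, 1.0, -0.0], [-0.001, -0.0, -1.0]]
force: [-0.2, 0.5, 0.6]
finger_gap: 0.0502
grip_force: 0.0
time_s: 16.77
tool_pos: [0.4507, -0.0262, 0.0329]
tool_rot: [[-1.0, -0.001, 0.0], [-0.001, 1.0, -0.0], [-0.0, -0.0, -1.0]]
force: [-1.1, 1.1, 5.7]
finger_gap: 0.0333
grip_force: 15.0
```

```bash
python3 -m pendant '[[0,0,-0.2,0,0.7],[0,0,-0.4,0,0.7],[0,0,-0.4,0,0.7],[-0.5,-0.1,-0.2,0,0.7],[-0.8,-0.2,0,0,0.7],[-0.8,-0.2,0,0,0.7],[-0.65,-0.15,0,0,0.7],[-0.32,-0.05,0,0,0.7]]'; python3 -m pendant '[[0,0,0.2,0,0.7],[0,0,0,0,0.7],[0,0,0,0,0.7]]'; python3 w.py w6.png
```

```text
time_s: 17.77
tool_pos: [0.6362, -0.0686, 0.1048]
tool_rot: [[-1.0, -0.001, 0.0], [-0.001, 1.0, -0.0], [-0.0, -0.0, -1.0]]
force: [0.5, 0.6, -2.6]
finger_gap: 0.0337
grip_force: 15.0
time_s: 18.15
tool_pos: [0.6341, -0.0678, 0.0929]
tool_rot: [[-1.0, -0.001, -0.001], [-0.001, 1.0, 0.0], [0.001, 0.0, -1.0]]
force: [0.3, 0.2, -2.3]
finger_gap: 0.0336
grip_force: 15.0
18.15 [ 0.6341 -0.0678  0.0929] x [-1.e+00 -8.e-04  8.e-04] z [-0.001  0.    -1.   ]
yellow 5126 [465.5, 205.4] [406, 152, 106, 108] z7.5 [0.6367 0.0715] z42 [0.6247 0.0485]
yellow 458 [360.9, 306.5] [346, 272, 24, 68] z7.5 [0.7147 0.0089] z42 [ 0.69   -0.0038]
yellow 275 [146.5, 318.1] [140, 291, 20, 49] z7.5 [ 0.725  -0.1482] z42 [ 0.6986 -0.1351]
yellow 1116 [420.5, 360.3] [347, 353, 140, 15] z7.5 [0.7625 0.0589] z42 [0.7299 0.038 ]
green 2664 [255.3, 181.4] [200, 147, 112, 83] z7.5 [ 0.6205 -0.0682] z42 [ 0.6112 -0.0683]
green 3317 [255.0, 260.7] [211, 233, 89, 54] z7.5 [ 0.6779 -0.0683] z42 [ 0.6591 -0.0684]
blue 2881 [44.1, 214.2] [0, 176, 104, 98] z7.5 [ 0.6436 -0.2097] z42 [ 0.6305 -0.1866]
```

View pics/w6.png

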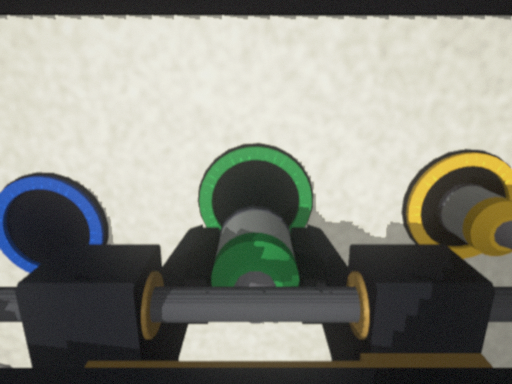

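The green objective is centred over its rim, so I set it down, release, and move to hover over blue at about (.433,-.173).

```bash
python3 -m pendant '[[0,0,0.4,0,0.7],[0,0,0.3,0,0.7],[0,0,0.15,0,0.7],[0,0,0.08,0,0.7],[0,0,0.05,0,0.7],[0,0,0.03,0,0.7],[0,0,0,0,0.7],[0,0,0,0,0.7]]';python3 -m pendant '[[0,0,0,0,0.5],[0,0,0,0,0.4],[0,0,0,0,0],[0,0,0,0,0],[0,0,0,0,0],[0,0,0,0,0]]';  python3 -m pendant '[[0,0,-0.3,0,0],[0,0,-0.8,0,0],[0,0,-0.8,0,0],[0,0,-0.8,0,0],[0.5,-0.25,-0.3,0,0],[0.76,-0.4,0,0,0],[0.8,-0.4,0,0,0],[0.8,-0.4,0,0,0]]'; python3 -m pendant '[[0.6,-0.3,0,0,0],[0,0,0,0,0],[0,0,0,0,0]]'; python3 w.py w7.png
```

```text
time_s: 19.2
tool_pos: [0.6351, -0.0681, 0.033]
tool_rot: [[-1.0, -0.001, 0.001], [-0.001, 1.0, -0.0], [-0.001, -0.0, -1.0]]
force: [-2.8, 0.7, 7.1]
finger_gap: 0.0333
grip_force: 15.0
time_s: 19.95
tool_pos: [0.6349, -0.068, 0.0321]
tool_rot: [[-1.0, -0.001, -0.0], [-0.001, 1.0, 0.0], [0.0, 0.0, -1.0]]
force: [-0.3, 0.4, 0.2]
finger_gap: 0.0878
grip_force: 0.0
time_s: 20.95
tool_pos: [0.4618, -0.1556, 0.2135]
tool_rot: [[-1.0, -0.001, 0.002], [-0.001, 1.0, -0.001], [-0.002, -0.001, -1.0]]
force: [0.0, -0.7, 0.7]
finger_gap: 0.088
grip_force: 0.0
time_s: 21.32
tool_pos: [0.428, -0.1732, 0.213]
tool_rot: [[-1.0, -0.001, 0.002], [-0.001, 1.0, -0.001], [-0.002, -0.001, -1.0]]
force: [0.6, -0.3, -0.2]
finger_gap: 0.0884
grip_force: 0.0
21.32 [ 0.428  -0.1732  0.213 ] x [-1.0e+00 -5.0e-04 -1.5e-03] z [ 0.002 -0.001 -1.   ]
yellow 817 [482.4, 306.5] [454, 272, 45, 68] z7.5 [0.5952 0.0865] z42 [0.5703 0.0593]
yellow 567 [23.2, 315.3] [11, 280, 32, 60] z7.5 [ 0.6086 -0.4418] z42 [ 0.5823 -0.4138]
yellow 383 [481.0, 362.0] [435, 353, 77, 15] z7.5 [0.673  0.0996] z42 [0.64  0.071]
yellow 215 [349.6, 364.2] [321, 362, 57, 6] z7.5 [ 0.6768 -0.0588] z42 [ 0.6434 -0.0708]
green 971 [345.3, 344.5] [313, 322, 63, 39] z7.5 [ 0.6481 -0.0662] z42 [ 0.6177 -0.0775]
blue 952 [256.8, 174.7] [237, 156, 40, 39] z7.5 [ 0.4404 -0.1721] z42 [ 0.4317 -0.1723]
blue 993 [223.5, 340.6] [195, 322, 62, 47] z7.5 [ 0.643  -0.2108] z42 [ 0.6131 -0.207 ]
```

View pics/w7.png

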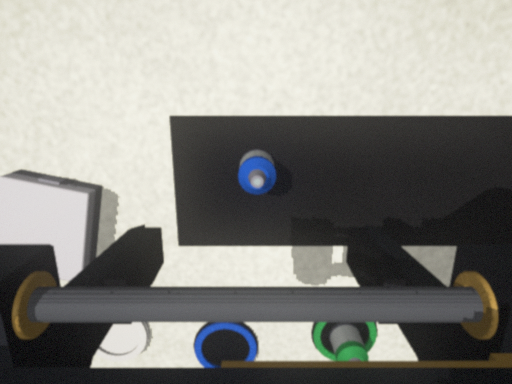

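The blue objective is at (257,175), the green one stands in its holder at (345,340), and the blue rim is at (226,345). I grasp the blue.

```bash
python3 -m pendant '[[-0.075,0.015,0.5,0,0],[0,0,0.8,0,0],[0,0,0.8,0,0],[0,0,0.52,0,0],[0,0,0.25,0,0.2],[0,0,0.1,0,0.4],[0,0,0,0,0.5],[0,0,0,0,0.5]]' 15; python3 -m pendant '[[0,0,0,0,0.58],[0,0,0,0,0.58],[0,0,0,0,0.7],[0,0,0,0,0.7],[0,0,0,0,0.7],[0,0,0,0,0.7]]'; python3 -m pendant '[[0,0,-0.2,0,0.7],[0,0,-0.4,0,0.7],[0,0,-0.4,0,0.7],[-0.6,-0.1,-0.2,0,0.7],[-0.8,-0.15,0,0,0.7],[-0.8,-0.15,0,0,0.7],[-0.8,-0.1,0,0,0.7],[-0.69,-0.1,0,0,0.7]]'; python3 -m pendant '[[0,0,0.2,0,0.7],[0,0,0,0,0.7],[0,0,0,0,0.7]]'; python3 w.py w8.png
```

```text
time_s: 22.38
tool_pos: [0.4323, -0.1723, 0.0346]
tool_rot: [[-1.0, -0.001, 0.001], [-0.001, 1.0, -0.001], [-0.001, -0.001, -1.0]]
force: [-0.6, -0.6, -0.8]
finger_gap: 0.0502
grip_force: 0.0
time_s: 23.12
tool_pos: [0.4319, -0.1723, 0.0342]
tool_rot: [[-1.0, -0.001, 0.0], [-0.001, 1.0, -0.0], [-0.0, -0.0, -1.0]]
force: [-1.5, 2.9, 5.0]
finger_gap: 0.034
grip_force: 15.0
time_s: 24.12
tool_pos: [0.6546, -0.2082, 0.1062]
tool_rot: [[-1.0, -0.001, -0.0], [-0.001, 1.0, -0.0], [0.0, -0.0, -1.0]]
force: [-0.4, -0.3, -3.0]
finger_gap: 0.0337
grip_force: 15.0
time_s: 24.5
tool_pos: [0.6524, -0.2081, 0.0943]
tool_rot: [[-1.0, -0.0, -0.001], [-0.0, 1.0, 0.0], [0.001, 0.0, -1.0]]
force: [-0.2, 0.1, -2.2]
finger_gap: 0.0339
grip_force: 15.0
24.5 [ 0.6524 -0.2081  0.0943] x [-1.e+00 -3.e-04  7.e-04] z [-0.001  0.    -1.   ]
yellow 436 [361.2, 307.6] [347, 272, 24, 68] z7.5 [ 0.7351 -0.1306] z42 [ 0.7101 -0.1433]
yellow 1076 [423.5, 360.4] [352, 353, 139, 15] z7.5 [ 0.7823 -0.0782] z42 [ 0.7497 -0.0995]
yellow 298 [125.6, 363.7] [86, 360, 80, 8] z7.5 [ 0.7859 -0.3088] z42 [ 0.7527 -0.2926]
green 4834 [468.3, 175.8] [413, 117, 99, 111] z7.5 [ 0.6352 -0.0696] z42 [ 0.6265 -0.0922]
blue 2820 [254.2, 181.9] [199, 148, 112, 81] z7.5 [ 0.6396 -0.2092] z42 [ 0.6302 -0.2092]
blue 3483 [254.8, 261.0] [210, 233, 91, 54] z7.5 [ 0.6972 -0.2087] z42 [ 0.6784 -0.2088]
```

View pics/w8.png

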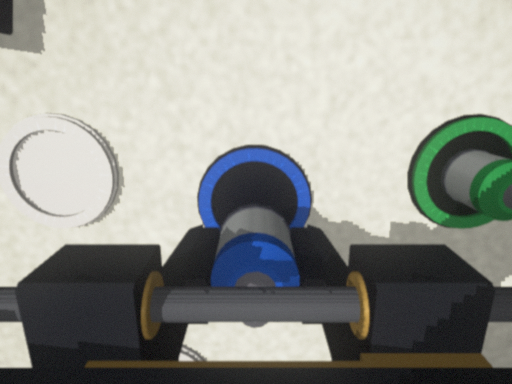

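The blue objective is centred over the blue rim (255,201). I set it down, release, retreat upward, and check with the top and scene cameras.

```bash
python3 -m pendant '[[0,0,0.4,0,0.7],[0,0,0.3,0,0.7],[0,0,0.15,0,0.7],[0,0,0.08,0,0.7],[0,0,0.05,0,0.7],[0,0,0.03,0,0.7],[0,0,0,0,0.7],[0,0,0,0,0.7]]';python3 -m pendant '[[0,0,0,0,0.5],[0,0,0,0,0.4],[0,0,0,0,0],[0,0,0,0,0],[0,0,0,0,0],[0,0,0,0,0]]';  python3 -m pendant '[[0,0,-0.3,0,0],[0,0,-0.8,0,0],[0,0,-0.8,0,0],[0,0,-0.8,0,0],[0.6,0,-0.3,0,0],[0.9,0,0,0,0],[0.9,0,0,0,0],[0.9,0,0,0,0]]'; python3 -m pendant '[[0.8,0,0,0,0],[0.8,0,0,0,0],[0,0,0,0,0],[0,0,0,0,0]]'; python3 - <<'E'
from h import *
t,_=shot('top'); s,_=shot('scene')
a=cv2.resize(t[150:285,90:415],(780,324),interpolation=cv2.INTER_CUBIC); b=cv2.resize(s[140:245,100:420],(780,256),interpolation=cv2.INTER_CUBIC)
cv2.imwrite('pics/end.png',np.vstack([a,b])[:,:,::-1])
E
```

```text
time_s: 25.55
tool_pos: [0.6535, -0.2082, 0.0342]
tool_rot: [[-1.0, -0.001, 0.001], [-0.001, 1.0, -0.0], [-0.001, -0.0, -1.0]]
force: [-2.9, 1.0, 5.2]
finger_gap: 0.0337
grip_force: 15.0
time_s: 26.3
tool_pos: [0.6533, -0.2081, 0.0333]
tool_rot: [[-1.0, -0.001, -0.0], [-0.001, 1.0, 0.0], [0.0, 0.0, -1.0]]
force: [-0.2, 0.5, 0.6]
finger_gap: 0.0876
grip_force: 0.0
time_s: 27.3
tool_pos: [0.4536, -0.208, 0.2147]
tool_rot: [[-1.0, -0.001, 0.002], [-0.001, 1.0, -0.001], [-0.002, -0.001, -1.0]]
force: [-0.0, -0.2, -0.4]
finger_gap: 0.088
grip_force: 0.0
time_s: 27.8
tool_pos: [0.36, -0.2088, 0.2144]
tool_rot: [[-1.0, -0.0, 0.002], [-0.0, 1.0, -0.002], [-0.002, -0.002, -1.0]]
force: [0.0, 0.0, 0.5]
finger_gap: 0.0879
grip_force: 0.0
```

View pics/end.png

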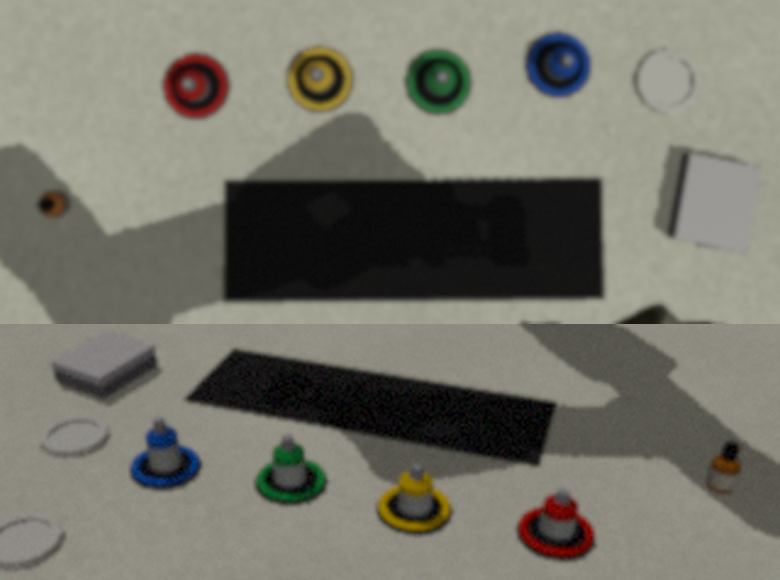

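All four objectives stand upright in the holders that match their bands, and the bottle and slide box have not moved. I hand the job in.

```bash
python3 -c "
from workcell import bot
print(bot.hand_in())"
```

```text
the job is handed in; nothing more can be done
None
```

All four objectives now stand upright in the holders matching their bands (yellow was moved out of the red holder first), the oil bottle and slide box were left where they were, and the job was handed in at about 28 s.

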